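# Hook a filter cassette under its lip and snap it down

## Task

Fit the blue filter cassette into the grey intake frame of the bench extractor: hold it tilted, hook its tongue under the dark retaining lip at the back until it butts, then rotate the front down until the cassette lies flat and the red spring catch has snapped back over its front edge. Work by feel and gently, never forcing the cassette against the frame, let go of it at the end, and leave the beaker and the petri dishes where they stand.

Things in the scene. Friction and masses are not known exactly. Their poses are not given: they have to be found in the camera images.
- cassette: Loose blue filter cassette, 0.17 to 0.35 kg. Plate 140 (x) x 100 (y) x 10 mm with white pleats; origin at the centre of its underside, z up, +x towards the tongue. Tongue: 90 wide, 5 thick, level with the underside, from x = 70 to 90 mm. Upright grip fin in the middle, 12 thick (x), 56 wide (y), from z = 10 to 52 mm: pinch it along the cassette's x.
- tongue_tip (a point): Middle of the lower edge of the tongue's end, at (90, 0, 0) mm in the cassette's frame; axes as the cassette.
- front_edge (a point): Middle of the lower edge of the cassette's front (the end away from the tongue), at (-70, 0, 0) mm in the cassette's frame.
- base: Fixed aluminium plate, 240 x 150 x 8 mm, on the bench; origin on the bench, z up, +x from the red catch towards the dark lip. On it the grey intake frame is clamped in slots, anywhere within 12 mm of nominal along x (not sideways): this offset d is NOT measured; find the stop by feel (30 N in all is too much). Fully home, the cassette's origin is at (d, 0, 20) mm, level, yawed as the plate.
- floor_mid (a point): Point of the base at (0, 0, 20) mm: height of the frame's floor, on which the cassette rests. The floor is 116 mm wide; the side walls rise 10 mm above it with inner faces at y = +-53 mm (3 mm of play on each side).
- lip_nominal (a point): Point of the base at (77, 0, 29.5) mm: where the lower front edge of the retaining lip would be at d = 0; it really lies d farther along x. The lip's underside is 9.5 mm above the floor, it overhangs 13 mm, its top is at z = 35 mm. Bring the tongue in tilted 10 to 13 degrees, tongue low, front end over the catch; beyond about 16 degrees it does not go fully under.
- stop_nominal (a point): Point of the base at (90, 0, 20) mm: foot of the wall under the lip that stops the tongue, as at d = 0; the real wall lies d farther along x. When the tongue butts there, tilt the front down about that line.
- front_nominal (a point): Point of the base at (-72.5, 0, 20) mm: foot of the inner face of the front wall as at d = 0; really d farther along x. The wall is 8 mm high. The cassette has 2.5 mm of play in length, so it drops flat behind this wall only with the tongue close to its stop. Once the catch has shut the cassette is home: let go, twisting it on would only wedge it.
- catch (a joint): Red sprung catch in the front wall's middle, 28 mm wide, top 41 mm above the bench; sloping nose overhangs the cassette's place by 5 mm, 1.5 mm above its seated top. Value: push-back towards the base's -x in m, 0 = closed, 0.007 = limit; spring 2.1 N + 0.35 N/mm. Pressing the cassette's front edge down (5 to 12 N there, up to double at the fin) pushes it back 5 mm; it then springs to 0.
- beaker: Bystander: glass beaker with orange contents, 73 x 81 x 96 mm, right of the work; origin at the middle of its foot.
- petri: Bystander: stack of petri dishes, 62 mm across, 49 mm high, left of the work; origin at the middle of its foot.

How it is judged (in metres and radians):
At the end, for the whole second after the job is handed in: The cassette lies level (within 0.03 rad) on the floor of the intake frame, both its tongue tip and its front edge within 2.5 mm of the floor's height, the tongue under the lip, the catch back within 1.5 mm of closed over the front edge; released and at rest (z of each of tongue_tip, front_edge in the frame of base below 0.0225 m and x of tongue_tip in the frame of base above 0.0745 m and z of front_edge in the frame of base above 0.0175 m and angle between cassette's own z axis and vertical below 0.03 rad and value of joint catch below 0.0015 m and linear speed of cassette below 0.01 m/s and contact force between the fingers and cassette below 0.1 N); the robot touches nothing.
It fails at once if the cassette is pressed against the intake frame with more than 30 N in all (contact force between cassette and base above 30 N).
It fails at once if the beaker is moved by more than 20 mm (distance of beaker from where it was at the start of the episode above 0.02 m).
It fails at once if the petri dishes are moved by more than 20 mm (distance of petri from where it was at the start of the episode above 0.02 m).
It also fails if it takes over 58 s, if anything falls off the work surface, if the arm or the gripper's body presses on something with over 40 N, if the wrist force passes 120 N, or if a joint passes its speed limit or range.

## Robot

A 6-joint arm with a two-finger parallel gripper is mounted at the origin on a cart in front of the work surface, level with it; the furniture and walls round the work are solid. World frame = base frame: x ahead of the robot, y to its left, z up, the work surface at z = 0. Lengths are in m, angles in degrees, forces in N, time in s.
With the tool pointing down it reaches from about 0.25 to 0.725 m from the base axis. Payload 9.7 kg.
Tool frame: the origin (TCP) lies midway between the tips of the shut fingers; the grasp point (between the pads) lies 19 mm behind it; z points along the fingers, y is the line along which they close (so a half turn about z gives the same grasp; the last joint's range is limited). The gripper opens to 85 mm and grips with 20 to 120 N. Pads are 22 mm wide; open, the fingers measure 114 mm over their backs; the gripper's body (76 mm by 85 mm) begins 54 mm behind the grasp point. The pads swing forward as they close: fully open they stand 13 mm farther back than shut.
Start: joints at [-67.494, 4.979, 10.078, 95.1, 0, 90], TCP at [0.211, -0.508, 0.231] pointing down, gripper open.
Joint ranges: [-179.16, 179.16], [-48.56, 103.87], [-65.8, 70.77], [-126.05, 130.52], [-82.76, 87.17], [-180, 180]. Speed limits (degrees/s): [127.2, 127.2, 147.25, 180, 180, 180].

## Interface

Orientations are given as [roll, pitch, yaw] about the fixed x, y, z axes, in that order (R = Rz(yaw) Ry(pitch) Rx(roll)).
In Python, from workcell import bot gives the robot as it stands. The module is installed in compiled form; this text tells all that it offers.
- The arm moves only by the tool send_rows, never from a script. Its argument "moves" is one flat list of numbers, 7 for each row, row after row: the shift along the world's x, y, z normalised to -1 to 1, where 1 is 0.025 m, then the turn, a rotation vector about the world's x, y, z normalised to -1 to 1, where 1 is 0.15 rad, then the closure, from -1 (fully open) to 1 (shut), so that 0 is half open. A call has 1 to 8 rows; each row shifts and turns the commanded pose from where the row before left it; what a row does not reach is not made up. A row lasts 1/8 s, in which the tool goes at most 62.5 mm and 10.7 degrees, less where a joint would pass 70% of its speed; a pose out of reach is approached as far as the arm can. A call with a number of a shift or a turn outside -1 to 1 is refused whole. A call with a gripper value outside its range is refused whole. The fingers move at their own pace and stop on an object; "squeeze" is the grip in N (left out, the last holds). Time passes only in rows, so rows that do not move let the fingers close. It gives the time, the measured TCP pose, the force, the opening and the grip force at its end, in the units of the state.
- bot.get_obs(): the state, without advancing time (a new reading comes with each control period).
- bot.camera(name): name is "side" or "top" or "wrist"; returns a dict with "color" (384x512x3 uint8, red, green, blue), "camera_matrix" (3x3 intrinsics, pixels), "R" (3x3) and "t" (3): a world point X has camera coordinates R X + t. Camera axes: x right, y down, z forward; pixel columns grow to the right and rows downward; lengths in m; the calibration is good to about 2 mm. A picture is of the moment at which its call begins. There is no depth.
- bot.job_done(): hands the job in; it is judged then, once.
Trained networks look in the newest picture that a camera, given by its name, has taken for a name from the list of things; names that differ only in an ending like _2 or _b are one class to them, and where a whole thing is asked for, a point or a joint stands for the part that bears it (a point fixed in the world has none). Each returns a list of dicts, best first, with "p" (0 to 1); they miss things now and then, are a little off and sometimes report something else, mostly with a low value. They report only what shows in the picture. A call takes as long as a camera call.
- bot.boxes_of(camera, query): "extent" ([left, top, right, bottom] in pixels, round what is visible of it).
- bot.trace(camera, query): "region" (384x512 bool, what is visible of it) and "extent" ([left, top, right, bottom] in pixels, round what is visible of it).
- bot.landmark_of(camera, query): "pixel" ([column, row] in pixels: a listed point, or the origin of a listed thing).
The state is a dict: "time": time; "q": joint angles; "qd": joint speeds; "joint_efforts": joint torques, N m; "ee_pos": TCP position; "tcp_rot": TCP orientation; "wrist_force": force on the tool from outside, world axes, zero at the start; "torque": the same for the moment, N m; "opening": finger opening in m; "grasp_force": force on a finger pad.
Only numpy, scipy, OpenCV 4.12 (cv2) and the standard library are available. Lean on these libraries where they do the work, as an engineer would, in place of code of your own. Each camera call takes 0.05 s, during which the arm holds its last target. There are 200 camera calls.

## Working session

There is one attempt and no reset: what is moved stays moved. The work goes in short steps, Python scripts to look and compute and a tool call to move; the robot and the scene stay as the last step left them, time stands still between calls to the robot, and variables do not carry over. Pictures are saved under pics/ and viewed, at most 10 in all, crops included, and the job is handed in when it is done.

Besides the shell and the picture viewer there is one more tool, called as name(argument=value, ...), one argument or row to a line, values as JSON. send_rows: Moves the arm, as the interface text tells. Its arguments: {"type":"object","properties":{"moves":{"type":"array"},"squeeze":{"type":"number"}},"required":["moves"]}

```bash
mkdir -p pics
cat > h.py <<'E'
import numpy as np, cv2
from workcell import bot
from scipy.spatial.transform import Rotation as Ro
def ray(c,px):
    d=np.linalg.inv(c["camera_matrix"])@[px[0],px[1],1.]; R=np.array(c["R"])
    return -R.T@c["t"], R.T@d
def atz(c,px,z):
    o,d=ray(c,px); return o+d*(z-o[2])/d[2]
def proj(c,X):
    p=np.array(c["camera_matrix"])@(np.array(c["R"])@X+c["t"]); return p[:2]/p[2]
def save(c,n): cv2.imwrite(f"pics/{n}.png",c["color"][:,:,::-1])
E
python3 - <<'E'
from h import *
s=bot.get_obs();print(s)
ims=[]
for n in ["side","top"]:
    c=bot.camera(n);ims.append(c["color"])
    print(n,-np.array(c["R"]).T@c["t"])
    for q in ["cassette","tongue_tip","front_edge","base","floor_mid","lip_nominal","stop_nominal","front_nominal","catch","beaker","petri"]:
        r=bot.landmark_of(n,q)
        print(q,[(np.round(a["pixel"]),round(a["p"],2)) for a in r[:2]], [np.round(atz(c,a["pixel"],{"floor_mid":.02,"lip_nominal":.0295,"stop_nominal":.02,"front_nominal":.02}.get(q,0)),3) for a in r[:1]])
    save(c,n+"0")
E
```

```text
{'time': 0.0, 'q': array([-6.74952475e+01,  5.00984817e+00,  1.00332566e+01,  9.51023859e+01,
       -1.61334893e-03,  9.00014627e+01]), 'qd': array([ 0.04123563,  0.1158263 ,  0.03400829, -0.03940311,  0.00446483,
        0.00364975]), 'joint_efforts': array([-1.12779588e-03, -5.20390391e+01,  4.64798391e+01,  1.62636233e-02,
       -5.15229459e-06, -3.80718927e-05]), 'ee_pos': array([ 0.21041133, -0.50787969,  0.23058439]), 'tcp_rot': array([-1.79921022e+02,  1.61536360e-03,  2.25032920e+01]), 'wrist_force': array([ 0.06997078,  0.38344531, -0.45332911]), 'torque': array([-0.01378119,  0.0207781 , -0.02618149]), 'grasp_force': 0.0, 'opening': 0.08535173954101048}
side [-0.08260856 -1.14601649  1.18455519]
cassette [(array([278., 231.]), 0.75)] [array([ 0.537, -0.197,  0.   ])]
tongue_tip [(array([293., 220.]), 0.79)] [array([ 0.62 , -0.174,  0.   ])]
front_edge [(array([264., 240.]), 0.78)] [array([ 0.472, -0.212,  0.   ])]
base [] []
floor_mid [] []
lip_nominal [(array([247., 163.]), 0.6)] [array([0.62 , 0.197, 0.03 ])]
stop_nominal [(array([250., 164.]), 0.55)] [array([0.632, 0.191, 0.02 ])]
front_nominal [] []Traceback (most recent call last):
  File "<stdin>", line 8, in <module>
ValueError: it knows: base, beaker, cassette, floor_mid, front_edge, front_nominal, lip_nominal, petri, stop_nominal, tongue_tip
```

Run:
```python
from h import *
ims=[]
for n in ["side","top"]:
    c=bot.camera(n)
    print(n,-np.array(c["R"]).T@c["t"])
    for q in ["cassette","tongue_tip","front_edge","base","floor_mid","lip_nominal","stop_nominal","front_nominal","beaker","petri"]:
        r=bot.landmark_of(n,q)
        print(q,[(np.round(a["pixel"]),round(a["p"],2)) for a in r[:2]], [np.round(atz(c,a["pixel"],{"floor_mid":.02,"lip_nominal":.0295,"stop_nominal":.02,"front_nominal":.02}.get(q,0)),4) for a in r[:1]])
    save(c,n+"0")
```

```text
side [-0.08260856 -1.14601649  1.18455519]
cassette [(array([280., 232.]), 0.62)] [array([ 0.5462, -0.2039,  0.    ])]
tongue_tip [(array([295., 220.]), 0.67)] [array([ 0.6275, -0.179 ,  0.    ])]
front_edge [(array([262., 242.]), 0.72)] [array([ 0.4612, -0.2151,  0.    ])]
base [] []
floor_mid [] []
lip_nominal [(array([250., 166.]), 0.48)] [array([0.6189, 0.1708, 0.0295])]
stop_nominal [(array([248., 167.]), 0.48)] [array([0.6115, 0.18  , 0.02  ])]
front_nominal [] []
beaker [(array([312., 282.]), 0.74)] [array([ 0.5176, -0.4528,  0.    ])]
petri [] []
top [ 0.36688175 -0.03260581  1.05885805]
cassette [(array([305., 195.]), 0.89)] [array([ 0.5398, -0.1987,  0.    ])]
tongue_tip [(array([295., 168.]), 0.71)] [array([ 0.624 , -0.1675,  0.    ])]
front_edge [(array([306., 218.]), 0.62)] [array([ 0.4677, -0.2026,  0.    ])]
base [(array([186., 196.]), 0.93)] [array([0.5321, 0.1684, 0.    ])]
floor_mid [(array([190., 192.]), 0.84), (array([305., 221.]), 0.4)] [array([0.543 , 0.1546, 0.02  ])]
lip_nominal [(array([180., 170.]), 0.93)] [array([0.6063, 0.1848, 0.0295])]
stop_nominal [(array([182., 166.]), 0.55)] [array([0.6237, 0.1832, 0.02  ])]
front_nominal [(array([190., 218.]), 0.6)] [array([0.463 , 0.1489, 0.02  ])]
beaker [(array([388., 205.]), 0.68)] [array([ 0.5119, -0.4547,  0.    ])]
petri [(array([104., 196.]), 0.72)] [array([0.5306, 0.4201, 0.    ])]
```

View pics/top0.png

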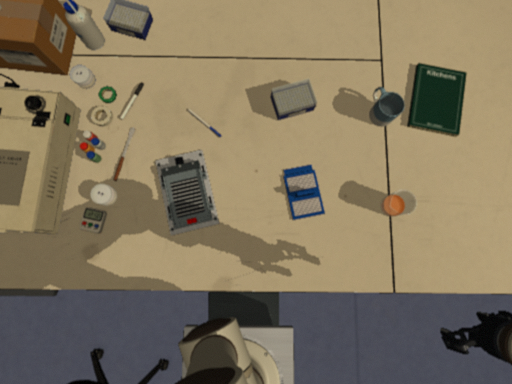

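View pics/side0.png

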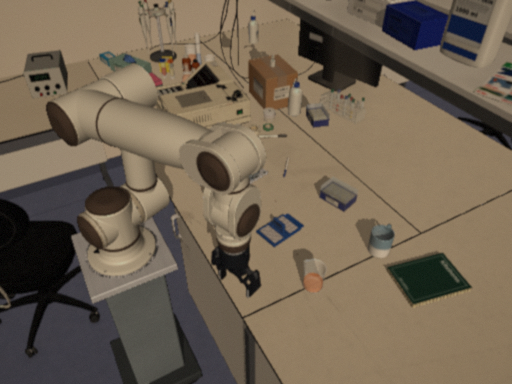

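send_rows(
  moves=[0.95,0.88,0,0,0,0.65,-1,0.95,0.88,0,0,0,0.65,-1,0.95,0.88,0,0,0,0.65,-1,0.95,0.88,0,0,0,0.65,-1,0.95,0.88,0,0,0,0.65,-1,0.95,0.88,0,0,0,0.65,-1,0.95,0.88,0,0,0,0.65,-1,0.95,0.88,0,0,0,0.65,-1],
)

```text
time: 2.55
ee_pos: [0.4012, -0.3313, 0.2314]
tcp_rot: [180.0, 0.0, 67.4]
wrist_force: [0.1, -0.5, -0.6]
opening: 0.0853
grasp_force: 0.0
```

send_rows(
  moves=[0.95,0.88,0,0,0,0.65,-1,0.95,0.88,0,0,0,0.65,-1,0.95,0.88,0,0,0,0.65,-1,0.95,0.88,0,0,0,0.65,-1,0.95,0.88,0,0,0,0.65,-1,0.9,0.88,0,0,0,0.6,-1,0,0,0,0,0,0,-1],
)

```text
time: 3.42
ee_pos: [0.5428, -0.1988, 0.2308]
tcp_rot: [-180.0, -0.0, 100.5]
wrist_force: [-0.3, -0.5, -1.0]
opening: 0.0856
grasp_force: 0.0
```

```bash
cat > look.py <<'E'
from h import *
import sys
s=bot.get_obs();print({k:np.round(s[k],3) for k in ["time","q","ee_pos","tcp_rot","wrist_force","torque","opening"]})
c=bot.camera("wrist");save(c,sys.argv[1])
print("cam",-np.array(c["R"]).T@c["t"])
Z={"floor_mid":.02,"lip_nominal":.0295,"stop_nominal":.02,"front_nominal":.02}
for q in sys.argv[2:]:
    r=bot.landmark_of("wrist",q)
    print(q,[(np.round(a["pixel"],1),round(a["p"],2),np.round(atz(c,a["pixel"],Z.get(q,0)),4)) for a in r[:2]])
E
python3 look.py w1 cassette tongue_tip front_edge
```

```text
{'time': np.float64(3.425), 'q': array([-2.0115e+01,  8.9340e+00,  1.4371e+01,  9.5467e+01,  1.0000e-02,
        5.9432e+01]), 'ee_pos': array([ 0.543, -0.199,  0.231]), 'tcp_rot': array([-1.79979e+02, -2.40000e-02,  1.00453e+02]), 'wrist_force': array([-0.337, -0.537, -1.032]), 'torque': array([ 0.085,  0.006, -0.032]), 'opening': np.float64(0.086)}
cam [ 0.52834219 -0.11768926  0.37315552]
cassette [(array([256.1, 153.6]), 0.9, array([ 0.5431, -0.1889,  0.    ]))]
tongue_tip [(array([322.4, 154.2]), 0.84, array([ 0.6323, -0.1732,  0.    ]))]
front_edge [(array([206. , 157.8]), 0.93, array([ 0.4765, -0.2071,  0.    ])), (array([255.4, 154.7]), 0.41, array([ 0.5424, -0.1905,  0.    ]))]
```

View pics/w1.png

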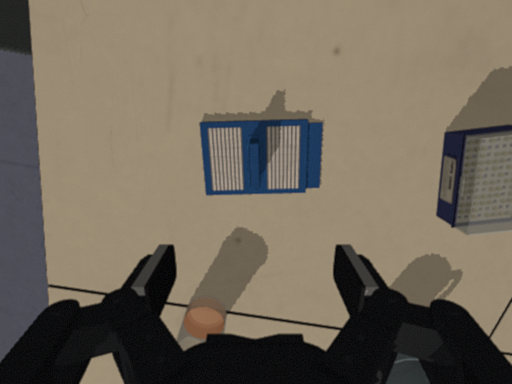

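```bash
cat > fit.py <<'E'
from h import *
from scipy.optimize import minimize
import itertools
def box(a,b,c,d,e,f): return np.array(list(itertools.product((a,b),(c,d),(e,f))))/1e3
CAS=[box(-70,70,-50,50,0,10),box(70,90,-45,45,0,5),box(-6,6,-28,28,10,52)]
BASE=[box(-120,120,-75,75,0,8)]
def sil(c,parts,R,t):
    m=np.zeros((384*2,512*2),np.uint8)
    for P in parts:
        px=np.array([proj(c,R@p+t) for p in P])*2
        cv2.fillConvexPoly(m,cv2.convexHull(px.astype(np.float32)).astype(np.int32),1)
    return m
def fit(c,mask,parts,x0,z=0):
    M=cv2.resize(mask.astype(np.uint8),None,fx=2,fy=2,interpolation=cv2.INTER_NEAREST)
    def f(v):
        s=sil(c,parts,Ro.from_euler("z",v[2],degrees=True).as_matrix(),np.array([v[0]/1e3,v[1]/1e3,z]))
        return 1-(s&M).sum()/max((s|M).sum(),1)
    S=np.array([x0]+[np.array(x0)+d for d in ([15,0,0],[0,15,0],[0,0,8])])
    r=minimize(f,x0,method="Nelder-Mead",options=dict(initial_simplex=S,xatol=.1,fatol=1e-4))
    return r.x,1-r.fun
E
python3 - <<'E'
from fit import *
c=bot.camera("wrist")
r=bot.trace("wrist","cassette")[0];print(r["p"],fit(c,r["region"],CAS,[543,-189,11]))
c=bot.camera("top")
r=bot.trace("top","cassette")[0];print(r["p"],fit(c,r["region"],CAS,[543,-189,11]))
r=bot.trace("top","base")[0];print(r["p"],r["extent"],fit(c,r["region"],BASE,[532,168,12]))
E
```

```text
0.33 (array([ 542.91956127, -194.26770825,   11.98696467]), np.float64(0.9809494242492662))
0.77 (array([ 541.28387448, -189.59488262,    7.39763315]), np.float64(0.6998380686000294))Traceback (most recent call last):
  File "<stdin>", line 6, in <module>
IndexError: list index out of range
```

send_rows(
  moves=[0,0.18,-1,0,0,0.18,-1,0,0,-1,0,0,0,-1,0,0,-1,0,0,0,-1,0,0,-1,0,0,0,-1,0,0,-1,0,0,0,-1,0,0,-1,0,0,0,-1,0,0,-1,0,0,0,-1,0,0,-0.8,0,0,0,-1],
)

```text
time: 4.88
ee_pos: [0.5413, -0.1958, 0.0353]
tcp_rot: [-180.0, -0.0, 101.8]
wrist_force: [0.6, -0.2, -0.4]
opening: 0.0858
grasp_force: 0.0
```

send_rows(
  moves=[0,0,-0.7,0,0,0,-1,0,0,0,0,0,0,0.2,0,0,0,0,0,0,0.5,0,0,0,0,0,0,1,0,0,0,0,0,0,1,0,0,0,0,0,0,1,0,0,0,0,0,0,1],
  squeeze=50,
)

```text
time: 5.75
ee_pos: [0.5422, -0.1958, 0.0196]
tcp_rot: [179.9, 0.0, 101.8]
wrist_force: [0.4, -0.8, 5.6]
opening: 0.0111
grasp_force: 50.4
```

send_rows(
  moves=[0,0,0.4,0,0,0,1,0,0,0.9,0,0,0,1,0,0,1,0,0,0,1,0,0.6,1,0,0,0,1,0,0.9,1,0,0,0,1,0,0.9,1,0,0,0,1,0,0.9,1,0,0,0,1,0,0.9,1,0,0,0,1],
)

```text
time: 6.75
ee_pos: [0.5413, -0.0898, 0.202]
tcp_rot: [-180.0, -0.0, 101.8]
wrist_force: [0.9, 0.1, -4.4]
opening: 0.0112
grasp_force: 49.2
```

send_rows(
  moves=[0,0.9,1,0,0,0,1,0,0.9,1,0,0,0,1,0,0.9,1,0,0,0,1,0,0.9,0,0,0,0,1,0,0.9,0,0,0,0,1,0,0.9,0,0,0,0,1,0,0.9,0,0,0,0,1,0,0.3,0,0,0,0,1],
)

```text
time: 7.75
ee_pos: [0.5414, 0.0753, 0.2761]
tcp_rot: [-179.9, -0.0, 101.9]
wrist_force: [-0.0, -0.5, -3.1]
opening: 0.0111
grasp_force: 49.2
```

```bash
python3 look.py w2 base floor_mid lip_nominal stop_nominal front_nominal cassette tongue_tip front_edge
```

```text
{'time': np.float64(7.75), 'q': array([7.91800e+00, 5.85900e+00, 1.60690e+01, 1.00266e+02, 3.00000e-03,
       8.60190e+01]), 'ee_pos': array([0.541, 0.075, 0.276]), 'tcp_rot': array([-1.79945e+02, -7.00000e-03,  1.01899e+02]), 'wrist_force': array([-0.024, -0.541, -3.075]), 'torque': array([-0.012,  0.002,  0.026]), 'opening': np.float64(0.011)}
cam [0.5250085  0.15606193 0.41846363]
base [(array([264.6,  90. ]), 0.86, array([0.5362, 0.1685, 0.    ]))]
floor_mid [(array([267.6,  90.6]), 0.78, array([0.5398, 0.168 , 0.02  ]))]
lip_nominal [(array([326.9,  91. ]), 0.63, array([0.6164, 0.1834, 0.0295])), (array([213.5,  98.1]), 0.17, array([0.4707, 0.1437, 0.0295]))]
stop_nominal [(array([331.2,  90.6]), 0.94, array([0.6242, 0.1858, 0.02  ]))]
front_nominal [(array([214.9,  97.4]), 0.93, array([0.4711, 0.1447, 0.02  ]))]
cassette [(array([254.7, 226.2]), 0.9, array([ 0.5665, -0.044 ,  0.    ]))]
tongue_tip [(array([391.8, 227.5]), 0.59, array([0.7916, 0.0012, 0.    ]))]
front_edge [(array([146.9, 225.2]), 0.67, array([ 0.3896, -0.0796,  0.    ]))]
```

View pics/w2.png

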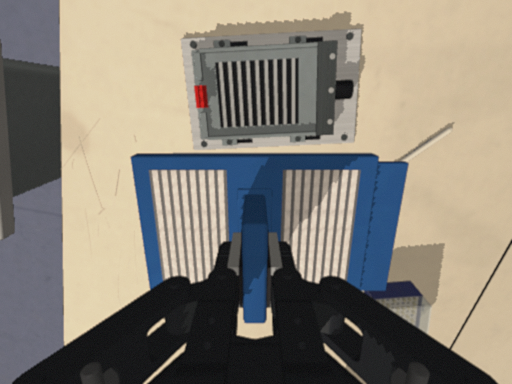

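Run:
```python
from fit import *
c=bot.camera("wrist"); s=bot.get_obs(); print(s["ee_pos"],s["tcp_rot"])
r=bot.trace("wrist","base")
for a in r[:2]: print(a["p"],a["extent"],fit(c,a["region"],BASE,[537,168,12]))
I=cv2.resize(c["color"][20:160,170:370,::-1],None,fx=4,fy=4,interpolation=cv2.INTER_CUBIC); cv2.imwrite("pics/w2b.png",I)
r=bot.trace("wrist","cassette")
P=[box(-70,70,-50,50,0,10),box(70,90,-45,45,0,5)]
# held cassette: plate edges
for n,px in {"pl_top_left(z10)":(132,154),"pl_top_right":(377,154),"tong_tr(z5)":(407,163)}.items():
    print(n,atz(c,px,s["ee_pos"][2]-.0196+(.005 if "tong" in n else .010)))
```

```text
[0.54177881 0.07395564 0.27632025] [-1.79999749e+02  2.61274746e-03  1.01793970e+02]
0.93 [177.4, 25.0, 358.4, 149.0] (array([547.61825615, 165.7039626 ,  14.5984246 ]), np.float64(0.9765642833591194))
pl_top_left(z10) [0.46453607 0.1113995  0.26672025]
pl_top_right [0.59797617 0.13923237 0.26672025]
tong_tr(z5) [0.61920461 0.13726584 0.26172025]
```

View pics/w2b.png

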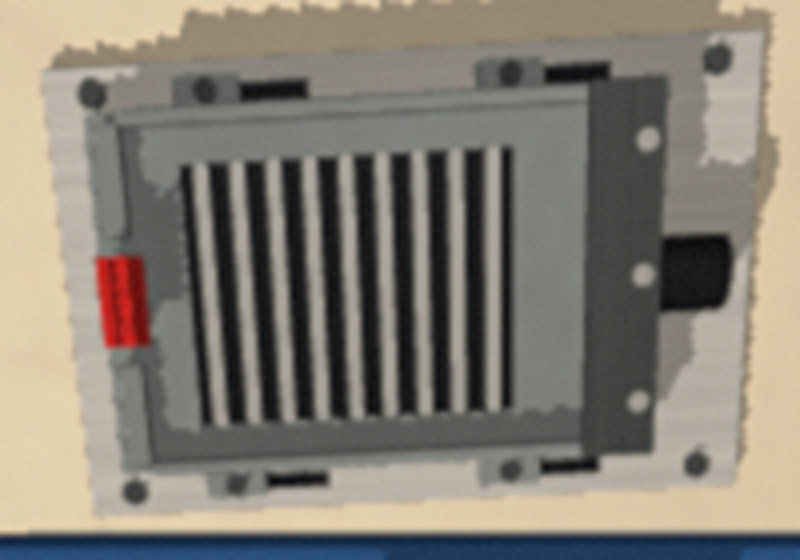

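Run:
```python
from fit import *
from scipy.optimize import least_squares
c=bot.camera("wrist")
f=lambda p:(170+p[0]/4-.4,20+p[1]/4-.4)
cor={(-120,75):(43,72),(120,75):(765,32),(-120,-75):(97,515),(120,-75):(738,487)}
W={k:atz(c,f(v),.008)*1e3 for k,v in cor.items()}
def T(v,P): 
    a=np.radians(v[2]);return np.array([v[0]+P[0]*np.cos(a)-P[1]*np.sin(a),v[1]+P[0]*np.sin(a)+P[1]*np.cos(a)])
r=least_squares(lambda v:np.concatenate([T(v,k)-W[k][:2] for k in cor]),[540,168,12])
v=r.x;print("base",v,"res",r.fun.round(1))
def inv(w):
    a=np.radians(v[2]);d=w[:2]-v[:2];return np.array([d[0]*np.cos(a)+d[1]*np.sin(a),-d[0]*np.sin(a)+d[1]*np.cos(a)]).round(1)
for n,p,z in [("lipfront+y",(590,85),.035),("lipfront-y",(582,455),.035),("lipback+y",(668,77),.035),("lipback-y",(652,453),.035),
 ("catch top back",(97,258),.041),("catch top back",(108,345),.041),("catch top nose",(138,258),.041),("catch nose2",(149,345),.041),("frontwall top in +y",(122,130),.028),("frontwall in -y",(155,462),.028),
 ("clamp screw",(206,90),.02),("slot ends",(245,92),.008),("slot ends",(307,88),.008),("slot",(545,75),.008),("slot",(610,72),.008),("slot-",(268,480),.008),("slot-",(328,478),.008)]:
    print(n,inv(atz(c,f(p),z)*1e3))
```

```text
base [547.45331301 166.42011746  14.55438085] res [-1.1  0.9  1.3  1.4 -0.8 -1.9  0.6 -0.4]
lipfront+y [56.  56.8]
lipfront-y [ 56.  -56.4]
lipback+y [80.  57.9]
lipback-y [ 79.9 -56.9]
catch top back [-101.4   14.1]
catch top back [-101.   -12.5]
catch top nose [-88.3  13.5]
catch nose2 [-87.6 -13.2]
frontwall top in +y [-91.6  52.4]
frontwall in -y [-91.7 -52.5]
clamp screw [-64.6  63.9]
slot ends [-52.9  64.7]
slot ends [-32.2  64.9]
slot [46.7 64.9]
slot [68.1 64.8]
slot- [-54.1 -63.5]
slot- [-31.9 -63.8]
```

```bash
cat > go.py <<'E'
from h import *
import sys
B=np.array([547.45,166.42,0]); YB=14.55
RB=Ro.from_euler("z",YB,degrees=True).as_matrix()
TC=np.array([0.3,-2.2,19.6])
def state(ee,rpy):
    Rt=Ro.from_euler("xyz",rpy,degrees=True)
    Rc=(Rt*Ro.from_euler("xyz",[180,0,90],degrees=True).inv())  # tool->cassette
    R=Rc.as_matrix(); O=np.array(ee)*1e3-R@TC
    return R,O
def plate(p): return RB.T@(p-B)
def shift_for(ee,rpy,tip_plate):
    R,O=state(ee,rpy); tip=O+R@[90,0,0]
    return (B+RB@np.array(tip_plate)-tip)/25
def report(ee,rpy):
    R,O=state(ee,rpy)
    print("tip",plate(O+R@[90,0,0]).round(2),"front",plate(O+R@[-70,0,0]).round(2),"tilt",np.degrees(np.arctan2(-R[2,0],R[0,0]/np.cos(np.radians(YB)))).round(2),"yawrel",(np.degrees(np.arctan2(R[1,0],R[0,0]))-YB).round(2),"roll",np.degrees(R[2,1]).round(2))
E
python3 - <<'E'
from go import *
s=bot.get_obs();report(s["ee_pos"],s["tcp_rot"])
r=Ro.from_rotvec(np.radians(11.5)*np.array(RB[:,1]))*Ro.from_euler("z",2.7,degrees=True)*Ro.from_euler("xyz",s["tcp_rot"],degrees=True)
e=r.as_euler("xyz",degrees=True);print(e);report(s["ee_pos"],e)
for t in ([44,.3,60],[44,.3,30]): print(shift_for(s["ee_pos"],e,t))
print("down-force base",s["wrist_force"])
E
```

```text
tip [ 61.07 -89.92 256.74] front [-98.75 -82.28 256.73] tilt -0.0 yawrel -2.74 roll 0.0
[-1.68504966e+02  6.77357336e-03  1.04514783e+02]
tip [ 55.36 -85.69 239.25] front [-101.43  -85.59  271.14] tilt 11.49 yawrel -0.04 roll -0.01
[-1.3038277   3.21519122 -7.17003254]
[-1.3038277   3.21519122 -8.37003254]
down-force base [-0.33241691 -0.1436124  -2.13928907]
```

send_rows(
  moves=[-0.163,0.402,-0.6,0,0,0.157,1,-0.163,0.402,-0.6,0,0,0.157,1,-0.163,0.402,-0.6,-0.084,0.324,0,1,-0.163,0.402,-0.6,-0.084,0.324,0,1,-0.163,0.402,-0.6,-0.084,0.324,0,1,-0.163,0.402,-0.6,-0.084,0.324,0,1,-0.163,0.402,-0.6,0,0,0,1,-0.163,0.402,-0.6,0,0,0,1],
)

```text
time: 9.4
ee_pos: [0.5091, 0.1553, 0.1555]
tcp_rot: [-168.6, -0.0, 104.5]
wrist_force: [0.3, -0.3, -3.4]
opening: 0.0114
grasp_force: 49.6
```

send_rows(
  moves=[0,0,-0.8,0,0,0,1,0,0,-0.8,0,0,0,1,0,0,-0.7,0,0,0,1,0,0,-0.4,0,0,0,1,0,0,0,0,0,0,1,0,0,0,0,0,0,1],
)

```text
time: 10.15
ee_pos: [0.5095, 0.1549, 0.0895]
tcp_rot: [-168.6, -0.0, 104.5]
wrist_force: [-0.0, -0.1, -3.5]
opening: 0.0114
grasp_force: 49.5
```

Run:
```python
from go import *
s=bot.get_obs();print(s["time"],s["ee_pos"],s["tcp_rot"],s["wrist_force"],s["torque"]);report(s["ee_pos"],s["tcp_rot"])
c=bot.camera("wrist");save(c,"w3")
print(shift_for(s["ee_pos"],s["tcp_rot"],[44,.3,30]))
for q in ["base","lip_nominal","cassette","tongue_tip","front_edge"]:
    r=bot.landmark_of("wrist",q);print(q,[(np.round(a["pixel"],1),round(a["p"],2)) for a in r[:2]])
```

```text
10.15 [0.50948749 0.15485477 0.08949222] [-1.68555192e+02 -1.22145380e-03  1.04524470e+02] [-0.03493792 -0.13179968 -3.52373056] [ 0.10089126 -0.26022271  0.02759573]
tip [44.38  0.51 52.48] front [-112.44    0.58   84.23] tilt 11.44 yawrel -0.03 roll 0.0
[-0.01255638 -0.01177815 -0.89933449]
base []
lip_nominal [(array([425.4, 219.2]), 0.77)]
cassette [(array([254.8, 227.2]), 0.66)]
tongue_tip [(array([392.7, 231.1]), 0.56)]
front_edge [(array([148.9, 224.7]), 0.94)]
```

View pics/w3.png

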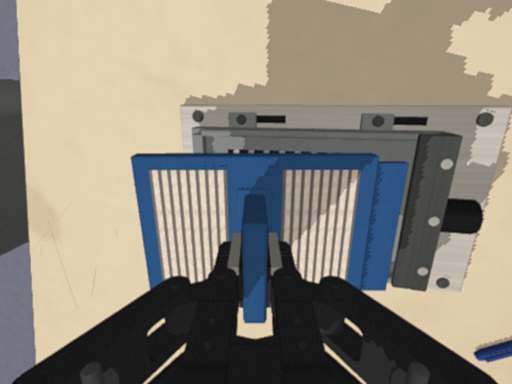

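Run:
```python
from go import *
s=bot.get_obs();c=bot.camera("wrist");R,O=state(s["ee_pos"],s["tcp_rot"])
for n,p in {"tong+y":[90,45,5],"tong-y":[90,-45,5],"pl+x+y":[70,50,10],"pl-x+y":[-70,50,10],"fin+x+y top":[6,28,52],"fin-x-y top":[-6,-28,52],"fin+x-y":[6,-28,52]}.items(): print(n,proj(c,(O+R@p)/1e3).round(1))
for n,p in {"lip+y":[56,57.5,35],"lip-y":[56,-57.5,35],"lipb+y":[80,57.5,35],"lipb-y":[80,-57.5,35],"pl+y+x":[120,75,8],"pl-x+y":[-120,75,8],"pl+x-y":[120,-75,8]}.items(): print(n,proj(c,(B+RB@p)/1e3).round(1))
I=cv2.resize(c["color"][95:300,360:512,::-1],None,fx=4,fy=4)[:,:,:][:600*2]
I=cv2.resize(c["color"][95:295,360:500,::-1],None,fx=3,fy=3,interpolation=cv2.INTER_CUBIC);cv2.imwrite("pics/w3b.png",I)
```

```text
tong+y [408.8 161.3]
tong-y [385.3 290.5]
pl+x+y [379.2 154.5]
pl-x+y [127.8 154.5]
fin+x+y top [266.7 223. ]
fin-x-y top [241.3 324.2]
fin+x-y [265.2 324.2]
lip+y [419.7 136. ]
lip-y [391.  287.9]
lipb+y [462.3 137. ]
lipb-y [425.4 292.1]
pl+y+x [516.5 106.3]
pl-x+y [178.4 104.8]
pl+x-y [461.8 294.7]
```

View pics/w3b.png

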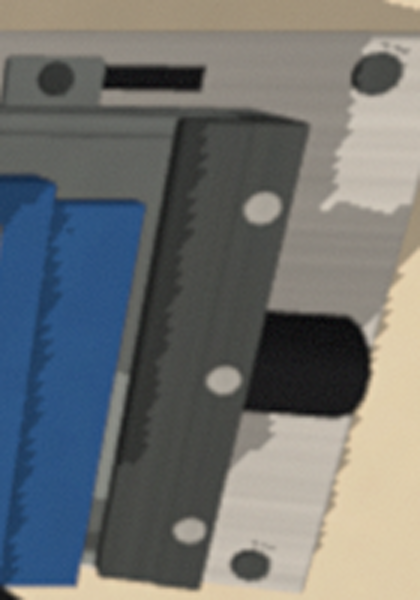

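send_rows(
  moves=[-0.01,0.04,-0.3,0,0,0,1,0,0,-0.3,0,0,0,1,0,0,-0.3,0,0,0,1,0,0,-0.1,0,0,0,1,0,0,-0.04,0,0,0,1,0,0,-0.04,0,0,0,1,0,0,0,0,0,0,1],
)

```text
time: 11.38
ee_pos: [0.509, 0.1558, 0.0619]
tcp_rot: [-168.5, 0.0, 104.5]
wrist_force: [0.3, 0.5, -3.8]
opening: 0.0112
grasp_force: 49.6
```

```bash
cat > st.py <<'E'
from go import *
s=bot.get_obs();print(round(float(s["time"]),2),s["ee_pos"].round(4),s["tcp_rot"].round(2),"F plate",(RB.T@s["wrist_force"]).round(2),"M plate",(RB.T@s["torque"]).round(3));report(s["ee_pos"],s["tcp_rot"])
E
python3 st.py
```

```text
11.38 [0.509  0.1558 0.0619] [-168.51    0.    104.53] F plate [ 0.41  0.43 -3.79] M plate [ 0.032 -0.337 -0.028]
tip [44.11  1.56 24.83] front [-112.68    1.62   56.71] tilt 11.49 yawrel -0.02 roll -0.0
```

send_rows(
  moves=[0,0,-0.04,0,0,0,1,0,0,-0.04,0,0,0,1,0,0,0,0,0,0,1],
)

```text
time: 11.75
ee_pos: [0.5089, 0.1558, 0.0597]
tcp_rot: [-168.5, 0.0, 104.5]
wrist_force: [-0.5, 0.6, -2.8]
opening: 0.0112
grasp_force: 49.6
```

send_rows(
  moves=[0,0,-0.04,0,0,0,1,0,0,0,0,0,0,1],
)

```text
time: 12.0
ee_pos: [0.5089, 0.1558, 0.0587]
tcp_rot: [-168.5, 0.0, 104.5]
wrist_force: [0.7, 0.4, -2.9]
opening: 0.0115
grasp_force: 49.6
```

send_rows(
  moves=[0,0,-0.04,0,0,0,1,0,0,0,0,0,0,1],
)

```text
time: 12.25
ee_pos: [0.5089, 0.1558, 0.0577]
tcp_rot: [-168.5, 0.0, 104.5]
wrist_force: [0.2, -0.4, -3.7]
opening: 0.0114
grasp_force: 49.6
```

send_rows(
  moves=[0,0,-0.03,0,0,0,1,0,0,0,0,0,0,1],
)

```text
time: 12.5
ee_pos: [0.5089, 0.1558, 0.0571]
tcp_rot: [-168.5, -0.0, 104.5]
wrist_force: [1.2, 0.7, -3.1]
opening: 0.0114
grasp_force: 49.7
```

send_rows(
  moves=[0,0,-0.03,0,0,0,1,0,0,0,0,0,0,1],
)

```text
time: 12.75
ee_pos: [0.5088, 0.1558, 0.0567]
tcp_rot: [-168.5, -0.0, 104.5]
wrist_force: [-2.8, -0.8, 3.2]
opening: 0.011
grasp_force: 50.4
```

```bash
python3 st.py
```

```text
12.75 [0.5088 0.1558 0.0567] [-168.5    -0.    104.53] F plate [-2.88 -0.05  3.24] M plate [-0.008  0.252  0.012]
tip [43.94  1.56 19.64] front [-112.85    1.61   51.54] tilt 11.5 yawrel -0.02 roll 0.0
```

send_rows(
  moves=[0,0,0.04,0,0,0,1,0.13,0.034,0,0,0,0,1,0.13,0.034,0,0,0,0,1,0.1,0.025,0,0,0,0,1,0,0,0,0,0,0,1],
)

```text
time: 13.38
ee_pos: [0.5182, 0.1582, 0.0571]
tcp_rot: [-168.5, 0.0, 104.5]
wrist_force: [0.8, -0.4, -2.8]
opening: 0.0112
grasp_force: 49.7
```

```bash
python3 st.py
```

```text
13.38 [0.5182 0.1582 0.0571] [-168.49    0.    104.53] F plate [ 0.71 -0.58 -2.79] M plate [-0.004 -0.357  0.007]
tip [53.59  1.53 19.97] front [-103.19    1.58   51.88] tilt 11.51 yawrel -0.02 roll -0.0
```

send_rows(
  moves=[0.039,0.01,0.012,0,0,0,1,0.039,0.01,0,0,0,0,1,0.039,0.01,0,0,0,0,1,0.039,0.01,0,0,0,0,1],
)

```text
time: 13.88
ee_pos: [0.5219, 0.1592, 0.0576]
tcp_rot: [-168.5, -0.0, 104.5]
wrist_force: [-0.2, 1.1, -3.3]
opening: 0.0113
grasp_force: 49.6
```

send_rows(
  moves=[0.039,0.01,0,0,0,0,1,0.039,0.01,0,0,0,0,1,0.039,0.01,0,0,0,0,1],
)

```text
time: 14.25
ee_pos: [0.5248, 0.1599, 0.0576]
tcp_rot: [-168.5, 0.0, 104.5]
wrist_force: [0.6, 0.2, -2.2]
opening: 0.0117
grasp_force: 49.6
```

send_rows(
  moves=[0.039,0.01,0,0,0,0,1,0.039,0.01,0,0,0,0,1,0.039,0.01,0,0,0,0,1],
)

```text
time: 14.62
ee_pos: [0.5277, 0.1606, 0.0576]
tcp_rot: [-168.5, 0.0, 104.5]
wrist_force: [-0.3, 0.9, -3.0]
opening: 0.0109
grasp_force: 49.6
```

```bash
python3 st.py
```

```text
14.62 [0.5277 0.1606 0.0576] [-168.49    0.    104.53] F plate [-0.09  0.98 -3.01] M plate [-0.013 -0.313  0.03 ]
tip [63.44  1.54 20.47] front [-93.35   1.59  52.4 ] tilt 11.51 yawrel -0.02 roll -0.0
```

send_rows(
  moves=[0.039,0.01,0,0,0,0,1,0.039,0.01,0,0,0,0,1,0.039,0.01,0,0,0,0,1],
)

```text
time: 15.0
ee_pos: [0.5307, 0.1614, 0.0576]
tcp_rot: [-168.5, -0.0, 104.5]
wrist_force: [0.4, -0.2, -2.9]
opening: 0.0112
grasp_force: 49.6
```

send_rows(
  moves=[0.039,0.01,0,0,0,0,1,0.02,0.005,0,0,0,0,1],
)

```text
time: 15.25
ee_pos: [0.5321, 0.1618, 0.0576]
tcp_rot: [-168.5, -0.0, 104.5]
wrist_force: [-0.5, -0.3, -3.5]
opening: 0.0111
grasp_force: 49.6
```

send_rows(
  moves=[0.02,0.005,0,0,0,0,1,0.02,0.005,0,0,0,0,1],
)

```text
time: 15.5
ee_pos: [0.5326, 0.1619, 0.0576]
tcp_rot: [-168.4, 0.0, 104.5]
wrist_force: [-3.4, -1.6, -0.9]
opening: 0.0112
grasp_force: 49.8
```

send_rows(
  moves=[0.02,0.005,0,0,0,0,1,0,0,0,0,0,0,1],
)

```text
time: 15.75
ee_pos: [0.5327, 0.1619, 0.0577]
tcp_rot: [-168.4, 0.0, 104.5]
wrist_force: [-6.6, -1.4, -0.3]
opening: 0.0112
grasp_force: 49.9
```

```bash
python3 st.py
```

```text
15.75 [0.5327 0.1619 0.0577] [-1.6838e+02  1.0000e-02  1.0453e+02] F plate [-6.75  0.31 -0.34] M plate [-0.126  0.991  0.086]
tip [68.49  1.46 20.44] front [-88.23   1.51  52.66] tilt 11.62 yawrel -0.02 roll -0.01
```

send_rows(
  moves=[-0.043,-0.011,-0.084,0.041,-0.158,0,1,-0.031,-0.008,-0.084,0.041,-0.158,0,1,-0.031,-0.008,-0.084,0.041,-0.158,0,1],
)

```text
time: 16.12
ee_pos: [0.5305, 0.1613, 0.0511]
tcp_rot: [-172.7, 0.0, 104.5]
wrist_force: [-4.6, -0.9, -1.8]
opening: 0.0113
grasp_force: 49.9
```

```bash
python3 st.py
```

```text
16.12 [0.5305 0.1613 0.0511] [-172.72    0.    104.53] F plate [-4.67  0.23 -1.82] M plate [-0.099  0.762  0.007]
tip [68.83  1.44 20.27] front [-89.88   1.5   40.54] tilt 7.28 yawrel -0.02 roll -0.0
```

send_rows(
  moves=[-0.021,-0.005,-0.067,0.032,-0.123,0,1,-0.021,-0.005,-0.067,0.032,-0.123,0,1],
)

```text
time: 16.38
ee_pos: [0.5298, 0.1611, 0.0482]
tcp_rot: [-175.0, 0.0, 104.5]
wrist_force: [-3.3, -1.7, 1.0]
opening: 0.0114
grasp_force: 50.2
```

```bash
python3 st.py
```

```text
16.38 [0.5298 0.1611 0.0482] [-174.96    0.    104.53] F plate [-3.66 -0.82  1.03] M plate [-0.205  1.284  0.028]
tip [69.26  1.47 20.76] front [-90.12   1.52  34.81] tilt 5.04 yawrel -0.02 roll -0.0
```

send_rows(
  moves=[-0.016,-0.004,-0.06,0.024,-0.093,0,1,-0.016,-0.004,-0.06,0.024,-0.093,0,1],
)

```text
time: 16.62
ee_pos: [0.529, 0.1609, 0.0451]
tcp_rot: [-176.6, 0.0, 104.5]
wrist_force: [-6.0, -4.1, 3.1]
opening: 0.0113
grasp_force: 50.7
```

```bash
python3 st.py
```

```text
16.62 [0.529  0.1609 0.0451] [-1.7659e+02  1.0000e-02  1.0453e+02] F plate [-6.87 -2.43  3.14] M plate [-0.209  1.158  0.066]
tip [69.13  1.47 20.16] front [-90.58   1.52  29.68] tilt 3.41 yawrel -0.02 roll -0.01
```

send_rows(
  moves=[-0.02,-0.005,-0.044,0.02,-0.079,0,1,-0.012,-0.003,-0.044,0.02,-0.079,0,1],
)

```text
time: 16.88
ee_pos: [0.5286, 0.1608, 0.0429]
tcp_rot: [-178.0, 0.0, 104.5]
wrist_force: [-3.4, -1.8, 1.9]
opening: 0.0113
grasp_force: 50.6
```

```bash
python3 st.py
```

```text
16.88 [0.5286 0.1608 0.0429] [-1.7803e+02  1.0000e-02  1.0452e+02] F plate [-3.74 -0.88  1.9 ] M plate [-0.308  0.732 -0.029]
tip [69.29  1.43 20.24] front [-90.62   1.51  25.76] tilt 1.97 yawrel -0.03 roll -0.01
```

send_rows(
  moves=[-0.01,-0.002,-0.044,0.02,-0.079,0,1,-0.01,-0.002,-0.04,0.02,-0.079,0,1],
)

```text
time: 17.12
ee_pos: [0.528, 0.1607, 0.0404]
tcp_rot: [-179.4, 0.0, 104.5]
wrist_force: [-1.7, -1.5, -0.9]
opening: 0.0114
grasp_force: 50.2
```

```bash
python3 st.py
```

```text
17.12 [0.528  0.1607 0.0404] [-1.7940e+02  2.0000e-02  1.0453e+02] F plate [-2.   -1.   -0.89] M plate [-0.143  0.329  0.035]
tip [69.24  1.53 19.83] front [-90.75   1.6   21.49] tilt 0.6 yawrel -0.02 roll -0.02
```

send_rows(
  moves=[-0.008,-0.002,-0.032,0.016,-0.063,0,1,0,0,0,0,0,0,1],
)

```text
time: 17.38
ee_pos: [0.5277, 0.1608, 0.0397]
tcp_rot: [-179.9, -0.0, 104.5]
wrist_force: [-0.3, -0.7, -2.6]
opening: 0.0113
grasp_force: 49.8
```

```bash
python3 st.py
python3 - <<'E'
from h import *
c=bot.camera("wrist"); cv2.imwrite("pics/w4.png",c["color"][:,:,::-1])
E
```

```text
17.38 [0.5277 0.1608 0.0397] [-179.93   -0.    104.54] F plate [-0.49 -0.57 -2.65] M plate [ 0.017 -0.026 -0.005]
tip [69.12  1.74 19.98] front [-90.88   1.78  20.17] tilt 0.07 yawrel -0.01 roll 0.0
```

View pics/w4.png

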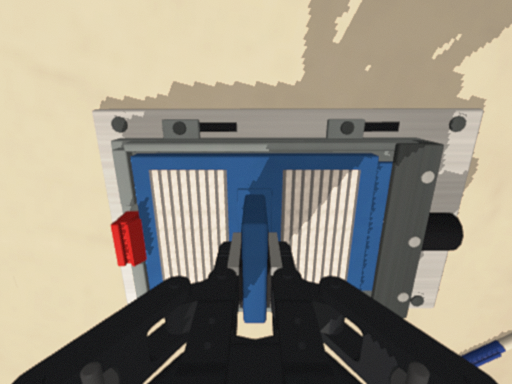

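send_rows(
  moves=[0,0,0,0,0,0,0.5,0,0,0,0,0,0,0.2,0,0,0,0,0,0,0.2,0,0,0,0,0,0,0.2,0,0,0.2,0,0,0,0.2,0,0,0.8,0,0,0,0.2,0,0,1,0,0,0,0.2,0,0,1,0,0,0,0.2],
)

```text
time: 18.42
ee_pos: [0.5276, 0.1606, 0.116]
tcp_rot: [-179.9, 0.0, 104.5]
wrist_force: [0.2, -0.4, -0.8]
opening: 0.034
grasp_force: 0.0
```

send_rows(
  moves=[0,0,1,0,0,0,0.2,0,0,1,0,0,0,0.2,0,-0.5,1,0,0,0,0.2,0,-0.9,0.5,0,0,0,0.2,0,-0.9,0,0,0,0,0.2,0,0,0,0,0,0,0.2],
)

```text
time: 19.18
ee_pos: [0.5277, 0.1022, 0.2029]
tcp_rot: [-179.9, 0.0, 104.4]
wrist_force: [-0.1, 0.4, -0.2]
opening: 0.0338
grasp_force: 0.0
```

```bash
python3 st.py
python3 - <<'E'
from h import *
from go import *
c=bot.camera("wrist")
# plate-frame predictions: home cassette & catch (tip x 68.7)
y0=1.5
for n,p in {"pl-x+y":[-91.5,50+y0,30],"pl-x-y":[-91.5,-50+y0,30],"nose+y":[-89,14+y0,41],"nose-y":[-89,-14+y0,41]}.items(): print(n,proj(c,(B+RB@p)/1e3).round(1))
u,v=proj(c,(B+RB@np.array([-15,0,25]))/1e3).astype(int);print(u,v)
save(c,"w5f")
x0=max(0,u-110);y0=max(0,v-75)
cv2.imwrite("pics/w5.png",cv2.resize(c["color"][y0:y0+150,x0:x0+200,::-1],None,fx=4,fy=4,interpolation=cv2.INTER_CUBIC));print(x0,y0)
E
```

```text
19.18 [0.5277 0.1022 0.2029] [-1.7994e+02  2.0000e-02  1.0443e+02] F plate [-0.01  0.46 -0.18] M plate [ 0.053  0.037 -0.02 ]
tip [ 54.47 -55.2  183.24] front [-105.53  -54.86  183.4 ] tilt 0.06 yawrel -0.12 roll -0.02
pl-x+y [200.9  71. ]
pl-x-y [206.5 163.9]
nose+y [203.5 107.1]
nose-y [205.1 133.9]
272 120
162 45
```

View pics/w5.png

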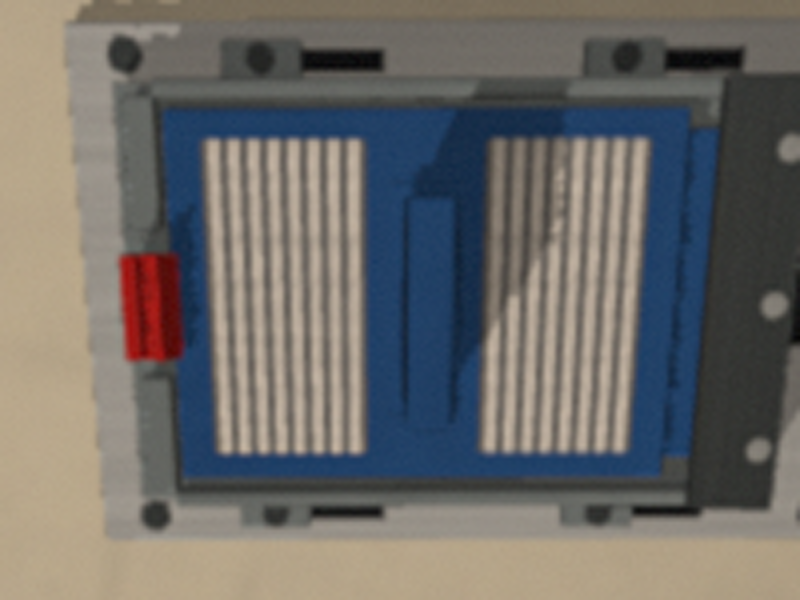

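The picture shows the cassette flat inside the frame. Its tongue is under the dark lip (crop columns 690–720), and the red catch (120–182, 255–360) lies over the front edge.

```bash
python3 -c "
from workcell import bot
print(bot.job_done())"
```

```text
the job is handed in; nothing more can be done
None
```

The cassette is in the intake frame: tongue butted under the lip, lying flat, released, with the red catch over its front edge in the last picture. I handed the job in at about 19 s; the hand-in call gave no verdict. The wrist sensor's readings stayed under about 10 N, and the arm was never near the beaker or the petri dishes.

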